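Open the touch-latch door of the bench cabinet

ROBOT

A 6-joint arm with a two-finger parallel gripper is mounted at the origin on the work surface; the furniture and walls round the work are solid. World frame = base frame: x ahead of the robot, y to its left, z up, the work surface at z = 0. Lengths are in mm, angles in degrees, forces in N, time in s.
With the tool pointing down it reaches from about 300 to 850 mm from the base axis. Payload 4.2 kg.
Tool frame: the origin (TCP) lies on the mounting face of the last link; the fingertips stand 191 mm ahead of it and the grasp point (between the pads) lies 172 mm ahead of it; z points along the fingers, y is the direction in which the jaws open and shut (so a half turn about z gives the same grasp; the last joint's range is limited). The gripper opens to 91 mm and grips with 3 to 60 N. Pads are 32 mm wide; open, the fingers measure 118 mm over their backs; the gripper's body (76 mm by 178 mm) begins 60 mm behind the grasp point.
Start: joints at [-68.01, 18.312, 89.639, -0, 72.044, -1.146], TCP at [225.925, -528.754, 404.776] pointing down, gripper open.
Joint ranges: [-177.97, 177.97], [-48.28, 115.42], [12.27, 149.76], [-77.06, 257.06], [2.81, 150.46], [-146.56, 146.56]. Speed limits (degrees/s): [147.25, 147.25, 180, 180, 180, 180].

INTERFACE

Orientations are given as [roll, pitch, yaw] about the fixed x, y, z axes, in that order (R = Rz(yaw) Ry(pitch) Rx(roll)).
In Python, from workcell import env gives the robot as it stands.
- The arm moves only by the shell command python3 -m handwheel 'ROWS' [FORCE]. ROWS is JSON, a list of rows, each an object with "gripper": the opening in per cent of the stroke, from 0 (shut) to 100 (fully open); "travel": the shift along the tool's x, y, z in m, a list of three; "twist": the turn about the tool's z in rad. In form: [{"gripper": gripper, "travel": [x, y, z], "twist": twist}, ...]. A call has 1 to 5 rows; each row shifts and turns the commanded pose from where the row before left it, along the tool's axes as they then stand; what a row does not reach is not made up. A row lasts 1/12 s, in which the tool goes at most 41.7 mm and 7.16 degrees, less where a joint would pass 70% of its speed; a pose out of reach is approached as far as the arm can. A call with a gripper value outside its range is refused whole. The fingers move at their own pace and stop on an object; FORCE is the grip in N (left out, the last holds). Time passes only in rows, so rows that do not move let the fingers close. It gives the time, the measured TCP pose, the force and the opening at its end, in the units of the state.
- env.state(): the state, without advancing time (a new reading comes with each control period).
- env.grab_frame(name): name is "scene" or "top" or "wrist"; returns a dict with "frame" (480x640x3 uint8, red, green, blue), "intrinsics" (3x3 intrinsics, pixels), "extrinsics" (4x4, takes a point from camera to world coordinates). Camera axes: x right, y down, z forward; pixel columns grow to the right and rows downward; lengths in mm; the calibration is good to about 2 mm. A picture is of the moment at which its call begins. There is no depth.
- env.job_done(): hands the job in, once; it reports no verdict.
Trained networks look in the newest picture that a camera, given by its name, has taken for a name from the list of things; names that differ only in an ending like _2 or _b are one class to them, and where a whole thing is asked for, a point or a joint stands for the part that bears it (a point fixed in the world has none). Each returns a list of dicts, best first, with "confidence" (0 to 1); they miss things now and then, are a little off and sometimes report something else, mostly with a low value. They report only what shows in the picture. A call takes as long as a camera call.
- env.trace(camera, thing): "pixels" (480x640 bool, what is visible of it) and "uv" ([column, row] in pixels, amid what is visible of it).
- env.pinpoint(camera, thing): "uv" ([column, row] in pixels: a listed point, or the origin of a listed thing).
The state is a dict: "time_s": time; "qpos": joint angles; "qvel": joint speeds; "effort": joint torques, N m; "ee_pos": TCP position; "ee_rot": TCP orientation; "force": force on the tool from outside, world axes, zero at the start; "torque": the same for the moment, N m; "gripper_width": finger opening in mm.
Only numpy, scipy, OpenCV 4.12 (cv2) and the standard library are available. Lean on these libraries where they do the work, as an engineer would, in place of code of your own. Each camera call takes 0.05 s, during which the arm holds its last target. There are 200 camera calls.

TASK

Open the left-hand door of the small grey and white bench cabinet wide, until it stands about square to the cabinet front. It has no handle: pressed in at the round steel finger plate and let go, it springs ajar, and from there it can be pushed round from behind with a fingertip. The paste jar stands in the door's way: slide it clear along the table, upright and without picking it up, so that the door never touches it, and leave the right-hand door shut and everything else where it stands.

Things in the scene. Friction and masses are not known exactly. Their poses are not given: they have to be found in the camera images.
- cabinet: fixed grey bench cabinet, 110 deep x 260 wide x 200 mm high, its top clear. Origin: centre of its underside, on the table. Its +x points from front to back (the way a door is pressed), +y to the left seen from the front. Two white doors side by side, hinged at the outer sides, meet in the middle; shut, their outer faces lie at x = -77 mm, the carcass front at x = -55 mm.
- left_door (a joint): angle of the left-hand door (at +y), rad: 0 shut, grows as it swings out, stop at 1.65. Pressed in with 4 to 6 N it gives 6 mm at the finger plate (-0.06 rad) to a hard stop; the catch lets go at about 4.5 mm, and as the finger draws back a spring plunger pushes the door out to about 0.47 rad. From there it turns with slight friction (2 N at its free edge) and stays where left.
- right_door (a joint): angle of the right-hand door (at -y), same mechanism, 0 shut. To be left shut: it too is released if pressed in.
- left_plate (a point): centre of the round steel finger plate (28 mm across, 1 mm thick) on the outer face of the left-hand door, 165 mm above the table, 100 mm from the hinge axis and 26 mm from the free edge; it moves with the door.
- left_hinge (a point): point on the vertical hinge axis of the left-hand door, at mid-thickness of the door, at the height of the door's upper edge (196 mm above the table). The door's faces lie 7 mm either side of this axis.
- left_edge (a point): upper corner of the left-hand door's free edge, at mid-thickness, 126 mm from left_hinge; it moves with the door. Each door is 126 wide x 172 high x 14 mm thick, from 24 to 196 mm above the table. Striker and plunger sit behind the door between 65 and 90 mm above the table; higher up the gap behind the ajar door is clear.
- jar_center (a point): centre (half-way up, 34 mm above the table) of the closed paste jar, 64 mm across and 68 mm high, about 0.19 kg, loose, standing upright in front of the left-hand door within its swing. It slides when pushed low down and tips when pushed near its cap.
- glue_stick: bystander: standing glue stick, 28 mm across, 96 mm high, to the left of the jar, near the tray; origin at the centre of its underside.
- thread: bystander: standing bobbin of linen thread, 33 mm across, 42 mm high, in front of the right-hand door; origin at the centre of its underside.
- tape_reel: bystander: standing reel of cotton tape, 88 mm across, 105 mm high, behind the cabinet; origin at the centre of its underside.
- tape_roll: bystander: small flat roll of cotton tape lying on the table beside the cardboard tray, 57 mm across, 13 mm high; origin at the centre of its underside.

How it is judged:
By the outcome, as a careful person would: the job done as asked, in the order asked, and still so for the second after the job is handed in, with the robot touching nothing.
It also fails if it takes over 48 s, if anything falls off the work surface, if the arm or the gripper's body presses on something with over 40 N, if the wrist force passes 120 N, or if a joint passes its speed limit or range.

## Working session

There is one attempt and no reset: what is moved stays moved. The work goes in short steps, Python scripts to look and compute and a shell command to move; the robot and the scene stay as the last step left them, time stands still between calls to the robot, and variables do not carry over. Pictures are saved under pics/ and viewed, about 8 in all and at most 12, crops included, and the job is handed in when it is done.

```bash
mkdir -p pics; cat > h.py <<'E'
import numpy as np, cv2
from workcell import env
from scipy.spatial.transform import Rotation as R
def grab(c,fn=None):
    f=env.grab_frame(c)
    if fn: cv2.imwrite('pics/'+fn,cv2.cvtColor(f['frame'],cv2.COLOR_RGB2BGR))
    return f
def ray(f,uv):
    K=np.array(f['intrinsics']);T=np.array(f['extrinsics'])
    d=T[:3,:3]@np.linalg.solve(K,[uv[0],uv[1],1]);return T[:3,3],d/np.linalg.norm(d)
def onz(f,uv,z):
    o,d=ray(f,uv);return o+d*(z-o[2])/d[2]
def tri(rays):
    A=sum(np.eye(3)-np.outer(d,d) for o,d in rays);b=sum((np.eye(3)-np.outer(d,d))@o for o,d in rays)
    p=np.linalg.solve(A,b);return p,[np.linalg.norm(np.cross(p-o,d)) for o,d in rays]
def proj(f,p):
    K=np.array(f['intrinsics']);T=np.array(f['extrinsics']);q=K@(T[:3,:3].T@(np.array(p)-T[:3,3]));return q[:2]/q[2]
E
python3 - <<'E'
from h import *
np.set_printoptions(precision=1,suppress=True)
F={c:grab(c,c+'0.png') for c in('scene','top')}
Z=dict(cabinet=0,left_plate=165,left_hinge=196,left_edge=196,jar_center=34,glue_stick=0,thread=0,tape_reel=0,tape_roll=0)
for t,z in Z.items():
    rs=[]
    for c in F:
        for r in env.pinpoint(c,t)[:2]:
            print(t,c,np.array(r['uv']),round(r['confidence'],2),onz(F[c],r['uv'],z))
        r=env.pinpoint(c,t)
        if r: rs.append(ray(F[c],r[0]['uv']))
    if len(rs)==2: print('   tri',*tri(rs))
s=env.state();print(s)
for c in F: print(c,F[c]['extrinsics'])
E
```

```text
cabinet scene [350.8 286.5] 0.81 [ 461.9 -278.9    0. ]
cabinet top [350.3 244. ] 0.59 [ 454.6 -290.6    0. ]
   tri [ 451.3 -286.9   10.5] [np.float64(3.5367571861488396), np.float64(3.5367571861487663)]
left_plate scene [313.8 214.9] 0.76 [ 440.1 -200.3  165. ]
left_plate top [308.9 233.2] 0.77 [ 451.  -203.9  165. ]
left_plate top [350.3 242.5] 0.38 [ 430.9 -281.8  165. ]
   tri [ 449.8 -200.1  160.3] [np.float64(4.214549063115775), np.float64(4.2145490631157125)]
left_hinge scene [318.  174.2] 0.78 [ 551.7 -153.1  196. ]
left_hinge top [284.6 185. ] 0.61 [ 538.2 -161.4  196. ]
   tri [ 535.4 -161.7  204.9] [np.float64(0.4890481842286343), np.float64(0.48904818422860663)]
left_edge scene [314.9 206.4] 0.6 [ 422.2 -211.5  196. ]
left_edge scene [209.9 237.8] 0.19 [ 236.2 -100.8  196. ]
left_edge top [317.8 242.7] 0.92 [ 427.1 -220.9  196. ]
left_edge top [284.6 186.9] 0.62 [ 534.5 -161.3  196. ]
   tri [ 424.4 -216.3  196.5] [np.float64(5.285593464447355), np.float64(5.2855934644472065)]
jar_center scene [265.1 247.2] 0.71 [463.3 -67.4  34. ]
jar_center top [250.1 239.8] 0.77 [464.
[... 1021 characters left out ...]
p.float64(1.8168043501993103), np.float64(1.8168043501993614)]
{'time_s': 1.9, 'qpos': array([-68. ,  18.3,  89.6,   0. ,  72. ,  -1.1]), 'qvel': array([ 0. , -0.2, -0. , -0. , -0. ,  0. ]), 'effort': array([  0. , -41.2, -23.2,   0.1,   0. ,  -0. ]), 'ee_pos': array([ 225.9, -528.7,  404.8]), 'ee_rot': array([180. ,  -0. ,  23.1]), 'force': array([-0.4, -0.2,  0.3]), 'torque': array([-0., -0., -0.]), 'gripper_width': 91.26111487928944}
scene [[   0.5   -0.5    0.8 -400.2]
 [  -0.9   -0.2    0.4 -624. ]
 [   0.    -0.8   -0.5  707.3]
 [   0.     0.     0.     1. ]]
top [[  -0.    -1.     0.2  284.5]
 [  -1.     0.     0.  -233.9]
 [  -0.    -0.2   -1.  1057.4]
 [   0.     0.     0.     1. ]]
```

View pics/scene0.png

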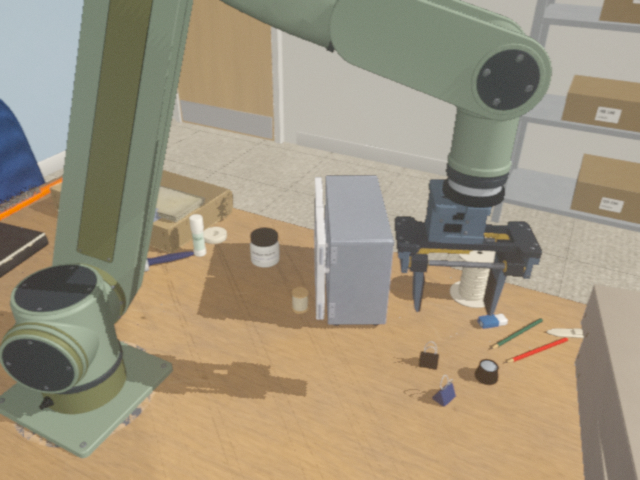

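View pics/top0.png

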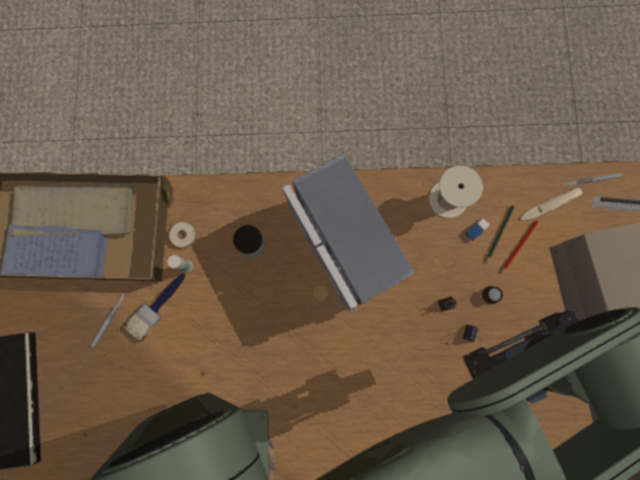

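```bash
cat > fit.py <<'E'
from h import *
from scipy.optimize import minimize
np.set_printoptions(precision=2,suppress=True)
F={c:grab(c) for c in('scene','top')}
M={}
for c in F:
    m=np.zeros((480,640),bool)
    for t in('cabinet','left_door','right_door'):
        r=env.trace(c,t)
        if r: print(c,t,r[0]['confidence'],r[0]['pixels'].sum()); m|=r[0]['pixels']
    M[c]=m
def box(x0,x1,y0,y1,z0,z1): return np.array([[x,y,z] for x in(x0,x1) for y in(y0,y1) for z in(z0,z1)],float)
P=[box(-55,55,-130,130,0,200),box(-77,-63,-127,127,24,196)]
S=4
def hull(f,p,sh=0):
    c,s=np.cos(p[2]),np.sin(p[2]);m=np.zeros((480*S,640*S),np.uint8)
    for B in P:
        W=B@np.array([[c,s,0],[-s,c,0],[0,0,1]])+[p[0],p[1],0]
        px=np.array([proj(f,w) for w in W],np.float32)
        cv2.fillConvexPoly(m,cv2.convexHull(np.int32((px+.5)*S*16)).reshape(-1,2),1,shift=4)
    return m
def cost(p):
    return sum(np.mean(hull(F[c],p)!=np.kron(M[c],np.ones((S,S))))*3072 for c in F)
p=np.array([452,-288,np.radians(-63.8)])
r=minimize(cost,p,method='Nelder-Mead',options=dict(initial_simplex=p+np.array([[0,0,0],[8,0,0],[0,8,0],[0,0,.06]]),xatol=.01,fatol=.01,maxiter=120))
print(r.x[:2],np.degrees(r.x[2]),r.fun)
c,s=np.cos(r.x[2]),np.sin(r.x[2])
w=lambda q:r.x[:2]+np.array([c*q[0]-s*q[1],s*q[0]+c*q[1]])
print('hinge',w([-70,127]),'edge',w([-70,1]),'plate',w([-78,27]))
a=cv2.resize(F['top']['frame'][140:320,260:430],None,fx=3.2,fy=3.2,interpolation=2)[:,:,::-1].copy()
cs,_=cv2.findContours(hull(F['top'],r.x),0,2)
cv2.polylines(a,[np.int32((x.reshape(-1,2)/S-[260,140])*3.2) for x in cs],True,(0,0,255),1)
cv2.imwrite('pics/fit.png',a)
E
python3 fit.py
```

```text
scene cabinet 0.73 10893
scene left_door 0.58 235
scene right_door 0.82 1002
top cabinet 0.98 10556
top left_door 0.94 793
top right_door 0.79 864
[ 456.13 -282.42] -61.96426956196309 11.748125000000002
hinge [ 535.33 -160.94] edge [ 424.11 -220.17] plate [ 443.3  -200.88]
```

View pics/fit.png

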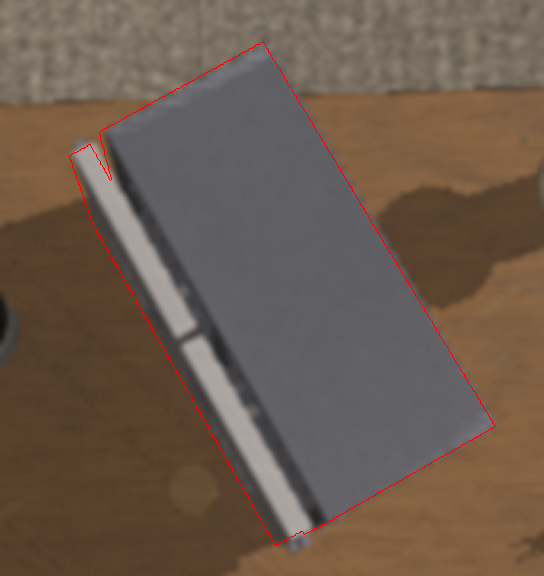

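```bash
python3 -m handwheel '[{"gripper":44,"travel":[0,0,-0.035],"twist":-0.125},{"gripper":44,"travel":[0,0,-0.035],"twist":-0.125},{"gripper":44,"travel":[0,0,0],"twist":-0.125},{"gripper":44,"travel":[0,0,0],"twist":-0.125},{"gripper":44,"travel":[0,0,0],"twist":-0.125}]' 20
python3 -m handwheel '[{"gripper":44,"travel":[0,0,0],"twist":-0.125},{"gripper":44,"travel":[0,0,0],"twist":-0.125},{"gripper":44,"travel":[0,0,0],"twist":-0.125},{"gripper":44,"travel":[0,0,0],"twist":-0.125},{"gripper":44,"travel":[0,0,0],"twist":-0.125}]'
python3 -m handwheel '[{"gripper":44,"travel":[0,0,0],"twist":-0.125},{"gripper":44,"travel":[0,0,0],"twist":-0.125},{"gripper":44,"travel":[0,0,0],"twist":-0.125},{"gripper":44,"travel":[0,0,0],"twist":-0.031},{"gripper":44,"travel":[0,0,0],"twist":0}]'
```

```text
time_s: 2.72
ee_pos: [225.9, -528.7, 475.6]
ee_rot: [179.9, 0.1, 59.3]
force: [-0.5, -0.6, -1.1]
gripper_width: 60.4
time_s: 3.13
ee_pos: [225.9, -528.7, 474.8]
ee_rot: [180.0, 0.0, 95.1]
force: [0.6, 0.5, -0.1]
gripper_width: 40.2
time_s: 3.55
ee_pos: [225.9, -528.7, 474.8]
ee_rot: [180.0, 0.0, 118.0]
force: [0.3, -0.3, 0.4]
gripper_width: 40.0
```

```bash
python3 -m handwheel '[{"gripper":44,"travel":[0.0188,0.0327,0],"twist":0},{"gripper":44,"travel":[0.0188,0.0327,0],"twist":0},{"gripper":44,"travel":[0.0188,0.0327,0],"twist":0},{"gripper":44,"travel":[0.0188,0.0327,0],"twist":0},{"gripper":44,"travel":[0.0188,0.0327,0],"twist":0}]'
python3 -m handwheel '[{"gripper":44,"travel":[0.0188,0.0327,0],"twist":0},{"gripper":44,"travel":[0.0188,0.0327,0],"twist":0},{"gripper":44,"travel":[0.0188,0.0327,0],"twist":0},{"gripper":44,"travel":[0.0188,0.0327,0],"twist":0},{"gripper":44,"travel":[0.0188,0.0327,0],"twist":0}]'
python3 -m handwheel '[{"gripper":44,"travel":[0.0188,0.0327,0],"twist":0},{"gripper":44,"travel":[0.0188,0.0327,0],"twist":0},{"gripper":44,"travel":[0.0188,0.0327,0],"twist":0},{"gripper":44,"travel":[0,0,0],"twist":0}]'
python3 - <<'E'
from h import *
np.set_printoptions(precision=1,suppress=True)
rs=[]
for c in('scene','top','wrist'):
    f=grab(c,c+'1.png'); r=env.pinpoint(c,'jar_center')
    for q in r[:2]: print(c,np.array(q['uv']),round(q['confidence'],2),onz(f,q['uv'],34))
print(env.state()['qpos'],env.state()['ee_pos'])
E
```

```text
time_s: 3.97
ee_pos: [326.6, -367.4, 474.8]
ee_rot: [180.0, 0.0, 117.9]
force: [0.5, 0.1, 0.9]
gripper_width: 40.2
time_s: 4.38
ee_pos: [426.8, -207.4, 475.0]
ee_rot: [180.0, 0.0, 117.9]
force: [0.0, -1.0, 0.4]
gripper_width: 40.2
time_s: 4.72
ee_pos: [488.8, -108.8, 474.6]
ee_rot: [179.8, -0.1, 118.3]
force: [-0.4, -0.2, 0.4]
gripper_width: 40.1
scene [264.8 246.3] 0.88 [466.1 -64.9  34. ]
scene [317.  207.5] 0.2 [680.1 -88.1  34. ]
top [250.2 238.8] 0.9 [466.6 -70.9  34. ]
wrist [323.1 162.8] 0.75 [458.1 -70.3  34. ]
[-14.6   9.2  91.9  -0.   78.9 -42.4] [ 485.8 -114.3  474.8]
```

View pics/wrist1.png

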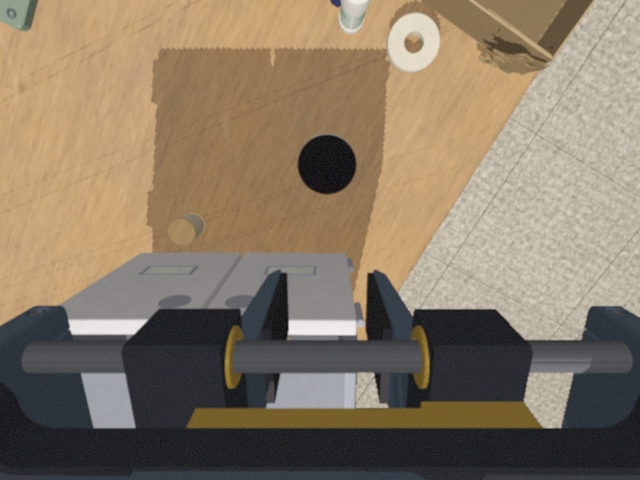

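```bash
python3 -m handwheel '[{"gripper":44,"travel":[-0.003,0,0.036],"twist":0},{"gripper":44,"travel":[0,0,0.036],"twist":0},{"gripper":44,"travel":[0,0,0.036],"twist":0},{"gripper":44,"travel":[0,0,0.036],"twist":0},{"gripper":44,"travel":[0,0,0],"twist":0}]'
python3 -m handwheel '[{"gripper":44,"travel":[0,0,0.03],"twist":0},{"gripper":44,"travel":[0,0,0.03],"twist":0},{"gripper":44,"travel":[0,0,0.03],"twist":0},{"gripper":44,"travel":[0,0,0.02],"twist":0},{"gripper":44,"travel":[0,0,0],"twist":0}]'
python3 -c "
from h import *
grab('scene','s2.png');print(env.state()['force'],env.state()['ee_pos'])
a=cv2.imread('pics/s2.png')[150:350,160:420];cv2.imwrite('pics/s2c.png',cv2.resize(a,None,fx=3,fy=3))"
```

```text
time_s: 5.43
ee_pos: [484.9, -116.6, 324.8]
ee_rot: [-179.4, -0.5, 117.9]
force: [-1.2, -0.1, -0.2]
gripper_width: 40.2
time_s: 5.85
ee_pos: [487.0, -116.7, 219.0]
ee_rot: [-179.8, -0.2, 117.9]
force: [-0.8, 0.2, -0.2]
gripper_width: 40.3
[-0.45696777 -0.49213267  0.1392056 ] [ 487.84873075 -116.74472554  220.86619987]
```

View pics/s2c.png

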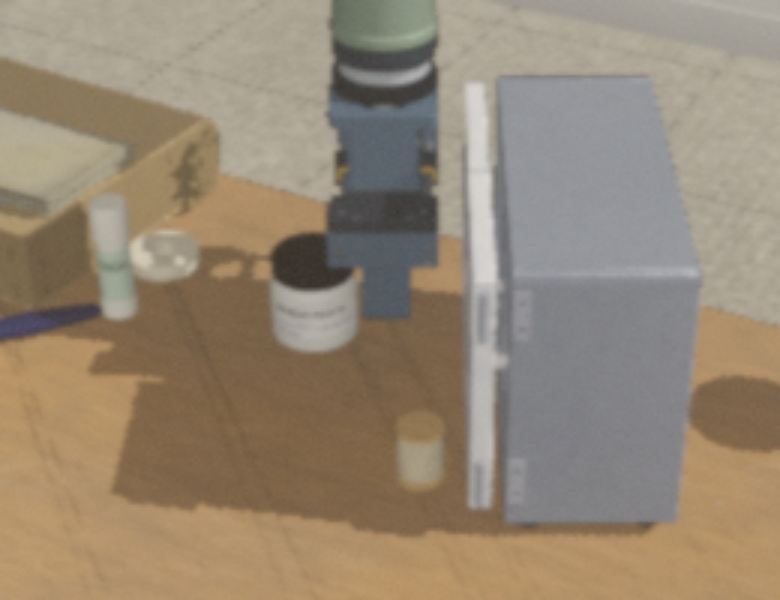

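```bash
python3 -m handwheel '[{"gripper":44,"travel":[0,0,0.012],"twist":0},{"gripper":44,"travel":[0,0,0.006],"twist":0},{"gripper":44,"travel":[0.005,0,0],"twist":0},{"gripper":44,"travel":[0.005,0,0],"twist":0},{"gripper":44,"travel":[0.005,0,0],"twist":0}]'
python3 -m handwheel '[{"gripper":44,"travel":[0.005,0,0],"twist":0},{"gripper":44,"travel":[0.006,0,0],"twist":0},{"gripper":44,"travel":[0.006,0,0],"twist":0},{"gripper":44,"travel":[0.006,0,0],"twist":0},{"gripper":44,"travel":[0.006,0,0],"twist":0}]'
python3 -m handwheel '[{"gripper":44,"travel":[0.006,0,0],"twist":0},{"gripper":44,"travel":[0.006,0,0],"twist":0},{"gripper":44,"travel":[0.004,0,0],"twist":0},{"gripper":44,"travel":[0.001,0,0],"twist":0},{"gripper":44,"travel":[0,0,0],"twist":0}]'
cat > jar.py <<'E'
from h import *
import sys
np.set_printoptions(precision=1,suppress=True)
H=np.array([535.3,-161]);n=np.array([-.47,.883])
for c,t,z in(('scene','jar_center',34),('top','jar_center',34),('top','glue_stick',0)):
    f=grab(c,c+sys.argv[1]+'.png'); r=env.pinpoint(c,t)
    for q in r[:1]: p=onz(f,q['uv'],z);print(c,t,np.array(q['uv']),round(q['confidence'],2),p,'dist hinge',np.linalg.norm(p[:2]-H),'out',(p[:2]-H)@n)
s=env.state();print(s['force'],s['ee_pos'],(s['ee_pos'][:2]-H)@n)
E
python3 jar.py 3
```

```text
time_s: 6.32
ee_pos: [480.9, -102.5, 204.0]
ee_rot: [179.9, 0.1, 118.0]
force: [0.7, -1.5, 1.0]
gripper_width: 40.0
time_s: 6.73
ee_pos: [467.5, -76.8, 203.4]
ee_rot: [179.9, 0.1, 118.0]
force: [2.1, -3.6, 3.9]
gripper_width: 40.2
time_s: 7.15
ee_pos: [459.0, -61.7, 202.7]
ee_rot: [180.0, -0.0, 118.0]
force: [2.2, -1.7, 2.6]
gripper_width: 40.1
scene jar_center [242.1 246.5] 0.86 [441.7 -20.4  34. ] dist hinge 168.92786942615902 out 168.1632873110596
[1.6 0.4 1. ] [459.  -62.  202.4] 123.24047499360275
```

```bash
python3 -m handwheel '[{"gripper":44,"travel":[0.005,0,0],"twist":0},{"gripper":44,"travel":[0.006,0,0],"twist":0},{"gripper":44,"travel":[0.006,0,0],"twist":0},{"gripper":44,"travel":[0.004,0,0],"twist":0},{"gripper":44,"travel":[0.001,0,0],"twist":0}]'
python3 -m handwheel '[{"gripper":44,"travel":[0,0,0],"twist":0},{"gripper":44,"travel":[-0.006,0,0],"twist":0},{"gripper":44,"travel":[-0.006,0,0],"twist":0},{"gripper":44,"travel":[0,0,-0.02],"twist":0},{"gripper":44,"travel":[0,0,-0.02],"twist":0}]'
python3 jar.py 4
```

```text
time_s: 7.87
ee_pos: [447.9, -41.9, 202.5]
ee_rot: [-179.9, -0.1, 118.1]
force: [-0.0, -1.2, -0.8]
gripper_width: 40.2
time_s: 8.28
ee_pos: [454.5, -54.0, 242.3]
ee_rot: [-179.8, -0.1, 118.0]
force: [0.2, -0.4, -0.3]
gripper_width: 40.4
scene jar_center [236.3 245.2] 0.91 [440.1  -5.9  34. ] dist hinge 181.97442099075906 out 181.68357761496503
top jar_center [222.4 256.4] 0.56 [429.4 -10.1  34. ] dist hinge 184.39464929341625 out 183.05692867447212
top glue_stick [318.4 245.5] 0.16 [ 453.1 -219.1    0. ] dist hinge 100.62120978041818 out -12.683775148943354
[-0.2  0.3 -1.5] [454.1 -53.5 241.9] 133.083114410179
```

```bash
python3 -m handwheel '[{"gripper":0,"travel":[0,0,-0.036],"twist":0},{"gripper":0,"travel":[0,0,-0.036],"twist":0},{"gripper":0,"travel":[0,0,-0.035],"twist":0},{"gripper":0,"travel":[0,-0.026,0],"twist":0},{"gripper":0,"travel":[0,-0.026,0],"twist":0}]'
python3 -m handwheel '[{"gripper":0,"travel":[-0.02,-0.026,0],"twist":0},{"gripper":0,"travel":[-0.02,0,0],"twist":0},{"gripper":0,"travel":[-0.02,0,0],"twist":0},{"gripper":0,"travel":[-0.019,0,0],"twist":0},{"gripper":0,"travel":[0,0,0],"twist":0}]'
python3 - <<'E'
from h import *
np.set_printoptions(precision=1,suppress=True)
f=grab('wrist','w5.png');g=grab('scene','s5.png')
P=np.array([443.3,-200.9,165]);n=np.array([-.47,.883,0]);u=np.array([.883,.47,0])
s=env.state();e=s['ee_pos']-P;print(s['ee_pos'],s['ee_rot'],s['gripper_width'],e@n,e@u)
for c,F in(('wrist',f),('scene',g)):
  for r in env.pinpoint(c,'left_plate')[:2]: print(c,np.array(r['uv']),r['confidence'],'pred',proj(F,P))
a=cv2.imread('pics/s5.png')[140:340,200:420];b=cv2.imread('pics/w5.png')
cv2.imwrite('pics/c5.png',np.hstack([cv2.resize(a,(440,400)),cv2.resize(b[240:],(360,400))]))
E
```

```text
time_s: 9.0
ee_pos: [409.2, -77.9, 350.9]
ee_rot: [179.8, 0.1, 118.1]
force: [-1.0, -0.2, -0.9]
gripper_width: 9.7
time_s: 9.42
ee_pos: [424.0, -161.9, 348.9]
ee_rot: [-180.0, 0.1, 117.9]
force: [0.4, 0.5, 0.6]
gripper_width: 0.7
[ 422.5 -159.8  348.6] [-179.9   -0.1  117.9] 0.27357667409432507 46.05875562666297 0.9396277383588806
wrist [329.5 381.8] 0.65 pred [324.4 380.5]
scene [201.5 252.7] 0.23 pred [314.8 214.3]
```

View pics/c5.png

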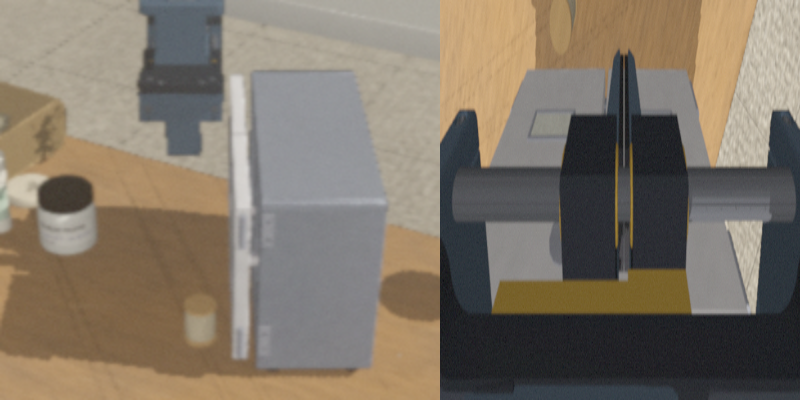

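```bash
python3 -m handwheel '[{"gripper":0,"travel":[-0.012,0,0],"twist":0},{"gripper":0,"travel":[-0.009,0,0],"twist":0},{"gripper":0,"travel":[-0.003,0,0],"twist":0},{"gripper":0,"travel":[0,0,0],"twist":0}]'
python3 -m handwheel '[{"gripper":0,"travel":[-0.002,0,0],"twist":0},{"gripper":0,"travel":[-0.002,0,0],"twist":0},{"gripper":0,"travel":[0,0,0],"twist":0}]'
python3 -c "
from h import *
s=env.state();print(s['force'],(s['ee_pos']-[443.3,-200.9,165])@[-.47,.883,0])"
```

```text
time_s: 9.95
ee_pos: [434.5, -181.5, 349.8]
ee_rot: [180.0, 0.0, 118.0]
force: [0.0, 0.3, -0.3]
gripper_width: 0.6
time_s: 10.2
ee_pos: [436.0, -184.5, 349.8]
ee_rot: [180.0, 0.0, 118.0]
force: [-0.5, 0.5, 0.3]
gripper_width: 0.6
[-0.45051     0.49408492  0.26815988] 17.90264149190114
```

Force is still near zero, so I'll advance in small steps.

```bash
python3 -m handwheel '[{"gripper":0,"travel":[-0.0015,0,0],"twist":0},{"gripper":0,"travel":[-0.0015,0,0],"twist":0},{"gripper":0,"travel":[0,0,0],"twist":0}]'
python3 -m handwheel '[{"gripper":0,"travel":[-0.0015,0,0],"twist":0},{"gripper":0,"travel":[0,0,0],"twist":0}]'
python3 -m handwheel '[{"gripper":0,"travel":[-0.0015,0,0],"twist":0},{"gripper":0,"travel":[0,0,0],"twist":0}]'
```

```text
time_s: 10.45
ee_pos: [437.1, -186.8, 349.8]
ee_rot: [-180.0, -0.1, 118.0]
force: [-1.6, 2.0, 0.3]
gripper_width: 0.1
time_s: 10.62
ee_pos: [437.6, -187.9, 349.7]
ee_rot: [-180.0, -0.1, 118.0]
force: [-3.3, 4.2, 3.2]
gripper_width: 0.9
time_s: 10.78
ee_pos: [438.2, -189.1, 349.7]
ee_rot: [-180.0, -0.2, 118.0]
force: [-2.8, 5.9, 3.4]
gripper_width: 0.5
```

```bash
python3 -m handwheel '[{"gripper":0,"travel":[-0.0015,0,0],"twist":0},{"gripper":0,"travel":[0,0,0],"twist":0}]'
python3 -m handwheel '[{"gripper":0,"travel":[-0.0010,0,0],"twist":0},{"gripper":0,"travel":[0,0,0],"twist":0}]'
```

```text
time_s: 10.95
ee_pos: [438.8, -190.3, 349.7]
ee_rot: [-180.0, -0.2, 118.0]
force: [-3.7, 5.5, 3.6]
gripper_width: 0.3
time_s: 11.12
ee_pos: [439.2, -191.2, 349.7]
ee_rot: [-179.9, -0.2, 118.0]
force: [-3.6, 6.2, 4.4]
gripper_width: 0.3
```

```bash
python3 -m handwheel '[{"gripper":0,"travel":[-0.0010,0,0],"twist":0},{"gripper":0,"travel":[0,0,0],"twist":0}]'
python3 -m handwheel '[{"gripper":0,"travel":[-0.0005,0,0],"twist":0},{"gripper":0,"travel":[0,0,0],"twist":0}]'
```

```text
time_s: 11.28
ee_pos: [439.7, -192.1, 349.7]
ee_rot: [-179.9, -0.2, 118.0]
force: [-4.3, 5.6, 3.8]
gripper_width: 0.4
time_s: 11.45
ee_pos: [439.8, -192.3, 349.7]
ee_rot: [-179.9, -0.2, 118.0]
force: [-3.7, 7.1, 4.2]
gripper_width: 0.3
```

```bash
python3 -m handwheel '[{"gripper":0,"travel":[-0.001,0,0],"twist":0},{"gripper":0,"travel":[0,0,0],"twist":0}]'
python3 -m handwheel '[{"gripper":0,"travel":[0.01,0,0],"twist":0},{"gripper":0,"travel":[0.02,0,0],"twist":0},{"gripper":0,"travel":[0.03,0,0],"twist":0},{"gripper":0,"travel":[0.025,0,0],"twist":0},{"gripper":0,"travel":[0,0,0],"twist":0}]'
cat > door.py <<'E'
from h import *
import sys
np.set_printoptions(precision=1,suppress=True)
H=np.array([535.3,-161]);n=np.array([-.47,.883]);u=np.array([.883,.47])
for c in('top','scene'):
    f=grab(c,c+sys.argv[1]+'.png')
    for t,z in(('left_edge',196),('left_plate',165)):
        for q in env.pinpoint(c,t)[:1]:
            p=onz(f,q['uv'],z)[:2]-H;print(c,t,np.array(q['uv']),round(q['confidence'],2),'r',np.linalg.norm(p),'ang',np.degrees(np.arctan2(p@n,-p@u)))
s=env.state();e=s['ee_pos'][:2]-H;print(s['time_s'],s['force'],s['ee_pos'],s['ee_rot'],'out',e@n,'lat',-e@u)
E
python3 door.py 6
```

```text
time_s: 11.62
ee_pos: [440.0, -192.6, 349.7]
ee_rot: [-179.9, -0.4, 118.0]
force: [-5.1, 9.1, 6.8]
gripper_width: 0.4
time_s: 12.03
ee_pos: [398.9, -116.6, 349.4]
ee_rot: [-179.9, -0.1, 118.1]
force: [-0.1, -0.4, -0.3]
gripper_width: 0.4
top left_edge [298.7 252.4] 0.8 r 127.5731573202968 ang 16.91708317141871
top left_plate [292.9 240. ] 0.73 r 97.34774047041581 ang 20.811800475516065
scene left_edge [291.3 201.5] 0.75 r 117.18603322554915 ang 27.591503744877627
scene left_plate [294.4 209.7] 0.6 r 94.94853759954033 ang 30.952427657190164
12.3333 [-0.4 -0.1 -0.2] [ 401.8 -119.8  349.8] [180.    0.1 118. ] out 99.16659627932934 lat 98.54076070837323
```

View pics/top6.png

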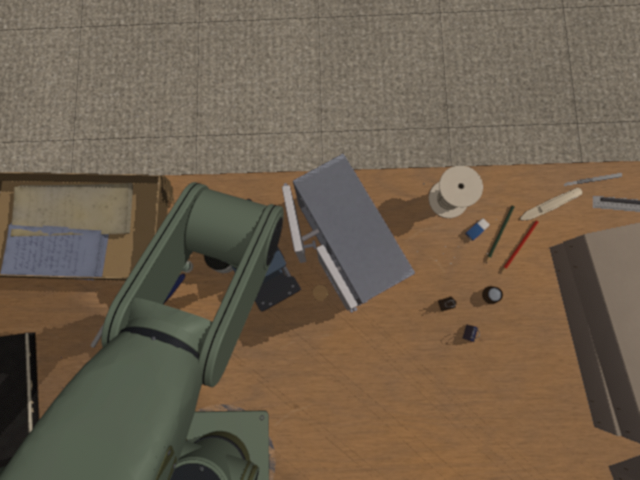

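```bash
python3 -m handwheel '[{"gripper":0,"travel":[0,0,-0.035],"twist":0},{"gripper":0,"travel":[0,0,-0.032],"twist":0},{"gripper":0,"travel":[0,0,0],"twist":0},{"gripper":0,"travel":[-0.03,-0.0085,0],"twist":0},{"gripper":0,"travel":[-0.03,0,0],"twist":0}]'
python3 -m handwheel '[{"gripper":0,"travel":[-0.027,0,0],"twist":0},{"gripper":0,"travel":[0,0,0],"twist":0},{"gripper":0,"travel":[0,0,0],"twist":0}]'
python3 door.py 7; python3 -c "
from h import *
grab('wrist','w7.png')"
```

```text
time_s: 12.75
ee_pos: [421.4, -176.8, 417.4]
ee_rot: [180.0, 0.1, 118.1]
force: [0.4, 0.7, 0.1]
gripper_width: 0.6
time_s: 13.0
ee_pos: [435.1, -201.4, 415.9]
ee_rot: [-180.0, -0.0, 117.9]
force: [-0.6, 0.2, 0.4]
gripper_width: 0.3
top left_edge [288.6 254.9] 0.51 r 129.44188582191373 ang 25.347372112531527
top left_plate [284.7 239.7] 0.58 r 95.63029438326573 ang 30.051010200902237
scene left_plate [293.2 208.2] 0.79 r 91.09252982384986 ang 34.308935851936184
13.3 [ 0.5  1.2 -0.5] [ 434.2 -199.2  416.8] [-180.     0.   118.1] out 13.765316209821851 lat 107.2694909724572
```

View pics/w7.png

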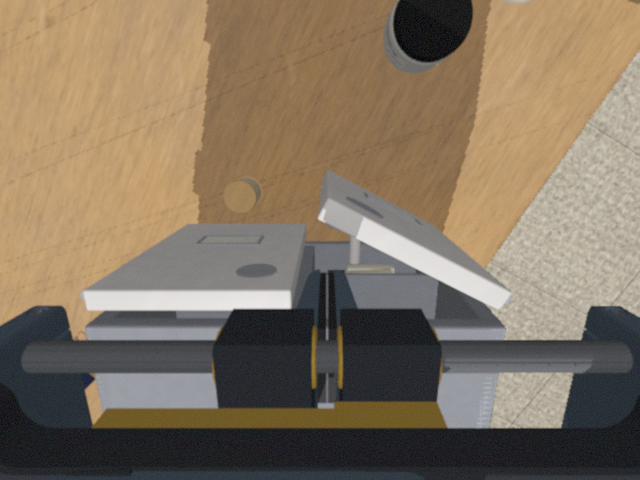

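```bash
python3 -m handwheel '[{"gripper":0,"travel":[-0.003,0.002,0],"twist":0},{"gripper":0,"travel":[0,0,0.02],"twist":0},{"gripper":0,"travel":[0,0,0.012],"twist":0},{"gripper":0,"travel":[0,0,0],"twist":0}]'
python3 -m handwheel '[{"gripper":0,"travel":[0,0,0.015],"twist":0},{"gripper":0,"travel":[0,0,0.015],"twist":0},{"gripper":0,"travel":[0,0,0.010],"twist":0},{"gripper":0,"travel":[0,0,0],"twist":0}]'
python3 door.py 8
```

```text
time_s: 13.68
ee_pos: [437.1, -201.1, 382.7]
ee_rot: [-179.8, -0.2, 118.0]
force: [-0.6, 1.0, -0.2]
gripper_width: 0.6
time_s: 14.02
ee_pos: [437.3, -201.3, 343.4]
ee_rot: [-179.9, -0.2, 118.0]
force: [-0.3, 0.2, -0.4]
gripper_width: 0.5
top left_edge [288.2 251.4] 0.67 r 122.94658182641123 ang 25.505552828169034
top left_plate [285.7 237.4] 0.69 r 91.19362576114001 ang 28.91641096253072
scene left_edge [284.2 204.4] 0.61 r 133.95910561777924 ang 30.39764958751044
scene left_plate [293.1 206.9] 0.9 r 86.85063189518507 ang 36.47343025300955
14.3167 [-0.2  0.4  1. ] [ 437.9 -201.7  345.7] [179.9   0.1 118. ] out 9.852414420455569 lat 105.12368053346529
```

```bash
python3 -m handwheel '[{"gripper":0,"travel":[0.003,0.002,0],"twist":0.11},{"gripper":0,"travel":[0.003,0.001,0],"twist":0.12},{"gripper":0,"travel":[0.002,0,0],"twist":0.12},{"gripper":0,"travel":[0.002,0,0],"twist":0.12},{"gripper":0,"travel":[0,0,0],"twist":0}]'
python3 door.py 9
```

```text
time_s: 14.73
ee_pos: [437.1, -190.7, 345.4]
ee_rot: [179.9, 0.0, 91.0]
force: [-0.5, -0.2, -0.1]
gripper_width: 0.6
top left_plate [189.8 267. ] 0.68 r 233.3115623350013 ang 80.18673238755211
scene left_edge [286.9 202.2] 0.83 r 123.79677552228256 ang 30.475584976506386
scene left_plate [293. 211.] 0.84 r 100.90794955441504 ang 30.73805479846252
15.0333 [-0.8 -0.8 -0.3] [ 437.1 -191.   344.9] [180.    0.   91.2] out 19.672222379298844 lat 100.83101964134887
```

```bash
python3 -m handwheel '[{"gripper":0,"travel":[0.005,0,0],"twist":0},{"gripper":0,"travel":[0.0101,-0.0018,0],"twist":0.1},{"gripper":0,"travel":[0.0101,-0.0018,0],"twist":0.1},{"gripper":0,"travel":[0.0101,-0.0018,0],"twist":0.1},{"gripper":0,"travel":[0.0101,-0.0018,0],"twist":0.1}]'
python3 door.py 10
python3 jar.py 10
```

```text
time_s: 15.45
ee_pos: [435.0, -145.0, 344.8]
ee_rot: [179.9, 0.1, 67.9]
force: [-0.1, -3.5, -0.4]
gripper_width: 0.4
top left_plate [223.9 255.4] 0.25 r 171.18218094448477 ang 72.26434608441718
scene left_edge [266.9 195.3] 0.8 r 129.43595639021356 ang 52.91485488937071
scene left_plate [278.2 203.2] 0.78 r 98.7003833226329 ang 56.70989205622787
15.75 [-0.6 -0.2 -0.6] [ 435.1 -145.4  344.7] [180.    0.   68.3] out 60.87681254161763 lat 81.15811000836298
scene jar_center [235.8 245.3] 0.67 [439.2  -5.2  34. ] dist hinge 183.0770875677263 out 182.76324353672413
top jar_center [222.4 255.7] 0.71 [430.9 -10.1  34. ] dist hinge 183.52721555473292 out 182.34689374390942
[-0.4 -0.1  0.3] [ 435.1 -145.4  344.7] 60.913492421642005
```

```bash
python3 -m handwheel '[{"gripper":0,"travel":[0.0101,-0.0018,0],"twist":0.1},{"gripper":0,"travel":[0.0101,-0.0018,0],"twist":0.1},{"gripper":0,"travel":[0.0101,-0.0018,0],"twist":0.1},{"gripper":0,"travel":[0.0101,-0.0018,0],"twist":0.1},{"gripper":0,"travel":[0.0101,-0.0018,0],"twist":0.1}]'
python3 -m handwheel '[{"gripper":0,"travel":[0.0101,-0.0018,0],"twist":0.1},{"gripper":0,"travel":[0.0071,-0.0014,0],"twist":0.07},{"gripper":0,"travel":[0,0,0],"twist":0}]'
python3 door.py 11
```

```text
time_s: 16.47
ee_pos: [454.8, -98.4, 344.7]
ee_rot: [-180.0, 0.1, 39.3]
force: [-1.3, -2.1, 0.4]
gripper_width: 0.3
time_s: 16.72
ee_pos: [467.5, -85.0, 344.7]
ee_rot: [180.0, -0.0, 29.8]
force: [0.2, 1.2, -0.1]
gripper_width: 0.7
scene left_edge [256.9 176.4] 0.88 r 129.3920748223259 ang 93.26654596317373
scene left_plate [271.8 186.4] 0.88 r 101.63501127820962 ang 102.32247150907637
17.0167 [-0.8 -0.6 -0. ] [466.6 -85.9 344.8] [180.    0.   29.8] out 98.62450823123253 lat 25.337923485660838
```

```bash
python3 -m handwheel '[{"gripper":0,"travel":[-0.008,0,0],"twist":0},{"gripper":0,"travel":[-0.015,0,0],"twist":0},{"gripper":0,"travel":[-0.015,0,-0.02],"twist":0},{"gripper":0,"travel":[0,0,-0.035],"twist":0},{"gripper":0,"travel":[0,0,-0.035],"twist":0}]'
python3 -m handwheel '[{"gripper":0,"travel":[-0.035,0,-0.01],"twist":0},{"gripper":0,"travel":[-0.035,0.01,0],"twist":0},{"gripper":0,"travel":[-0.035,0.02,0],"twist":0},{"gripper":0,"travel":[-0.03,0.02,0],"twist":0},{"gripper":0,"travel":[0,0,0],"twist":0}]'
python3 door.py 12; python3 jar.py 12
python3 - <<'E'
from h import *
a=cv2.imread('pics/top12.png')[150:330,150:430];b=cv2.imread('pics/scene12.png')[140:340,160:420]
cv2.imwrite('pics/c12.png',np.hstack([cv2.resize(a,(440,283)),cv2.resize(b,(360,283))]))
f=grab('top')
for t in('thread','glue_stick','tape_roll','tape_reel'):
    for q in env.pinpoint('top',t)[:1]: print(t,onz(f,q['uv'],0),q['confidence'])
E
```

```text
time_s: 17.43
ee_pos: [431.6, -105.2, 434.9]
ee_rot: [-179.9, 0.2, 29.7]
force: [0.7, 0.1, 0.7]
gripper_width: 0.7
time_s: 17.85
ee_pos: [337.7, -218.6, 444.9]
ee_rot: [179.9, 0.2, 29.4]
force: [-0.2, 0.1, -0.3]
gripper_width: 0.5
top left_edge [225.6 220.3] 0.89 r 126.12658279851594 ang 88.88353397492007
top left_plate [237.7 208.9] 0.89 r 99.04681030770386 ang 98.68300056867419
scene left_edge [255.8 177.4] 0.73 r 131.18731492077768 ang 91.12234880508856
scene left_plate [273.3 186.7] 0.88 r 98.08546070246395 ang 101.92022100415198
18.15 [ 0.4 -0.4 -0.3] [ 341.7 -214.   444.6] [-180.    -0.    29.9] out 44.14999571047649 lat 195.84457722372505
scene jar_center [236.  246.3] 0.88 [436.   -7.9  34. ] dist hinge 182.5140145824291 out 181.89120116621967
top jar_center [218.3 256.6] 0.62 [429.2  -1.1  34. ] dist hinge 191.92524567000225 out 191.08079546185022
top glue_stick [187.7 265.9] 0.76 [414.7  75.6   0. ] dist hinge 265.5776214279835 out 265.61419320144057
[0.4 0.2 0. ] [ 341.9 -214.4  444.7] 43.752991554180305
glue_stick [412.36722138  73.29351621   0.        ] 0.8
tape_roll [487.98335233  90.04331237   0.        ] 0.75
tape_reel [ 552.72775443 -515.93211213    0.        ] 0.77
```

View pics/c12.png

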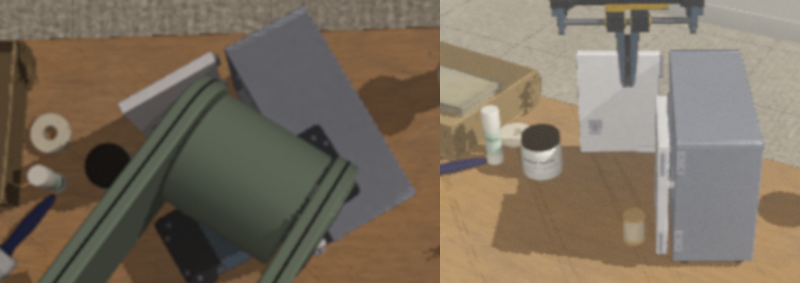

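```bash
python3 -c "
from workcell import env
print(env.job_done(), env.state()['time_s'])"
```

```text
the job is handed in; nothing more can be done
the job is handed in; nothing more can be done
```

The left-hand door now stands open about square to the cabinet front, and I handed the job in at about 19 s of the 48 s allowed.

- **Jar:** I slid it about 68 mm straight out from the cabinet with two slightly open fingers held low. The force stayed at a few newtons, and the jar was never gripped or lifted.
- **Door:** I pressed the finger plate in to its stop at about 10–12 N. As the fingers drew back, the door sprang ajar to about 27°. I then swung it round from behind with closed fingertips, withdrew, and left the robot touching nothing.

**Last checks**
- **Door angle:** The free edge reads 89° in the top camera and 91° in the scene camera. The finger plate reads higher, at about 94–97° after allowing for its offset, but the rays to it are less certain.
- **Jar:** It stands upright, about 182 mm from the hinge in the scene camera and 192 mm in the last top picture, where the arm was close to it. Either reading leaves at least 24 mm between the jar and the door's sweep.
- **Right-hand door:** It looks shut in the scene picture.
- **Other items:** The glue stick, tape roll and tape reel are within about 5 mm of where they started, which is within the detection error. The bobbin of thread was hidden by the arm in the top view; I only saw by eye in the scene picture that it still stands in place.

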